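# Free the slab roller's stuck carriage, run it home and lock it with its bar

## Robot

A 6-joint arm with a two-finger parallel gripper is mounted at the origin on the work surface. World frame = base frame: x ahead of the robot, y to its left, z up, the work surface at z = 0. Lengths are in m, angles in rad, forces in N, time in s.
With the tool pointing down it reaches from about 0.375 to 0.9 m from the base axis. Payload 3.1 kg.
Tool frame: the origin (TCP) lies midway between the tips of the shut fingers; the grasp point (between the pads) lies 19 mm behind it; z points along the fingers, y is the line along which they close (so a half turn about z gives the same grasp; the last joint's range is limited). The gripper opens to 87 mm and grips with 3 to 60 N. Pads are 19 mm wide; open, the fingers measure 117 mm over their backs; the gripper's body (75 mm by 190 mm) begins 51 mm behind the grasp point.
Start: joints at [1.083, 0.527, 1.433, -0, 1.181, -0.178], TCP at [0.19, 0.595, 0.223] pointing down, gripper open.
Joint ranges: [-3.08, 3.08], [-0.75, 2.2], [0.22, 2.44], [-1.43, 4.57], [0, 2.65], [-2.85, 2.85]. Speed limits (rad/s): [2.79, 2.79, 3.14, 3.14, 3.14, 3.14].

## Interface

Orientations are given as a unit quaternion [w, x, y, z].
In Python, from cell import r gives the robot as it stands. Calls block until the motion is done:
- r.reach(position, orientation): joint-space move of the TCP to a pose.
- r.movel(position, velocity=0.15, orientation=None): straight line of the TCP; orientation=None keeps the orientation; velocity is the mean speed in m/s.
- r.move_j(angles): joint-space move.
- r.command_gripper(opening, grip_force=None): finger opening in m; grip_force is the grip in N (None keeps the last); returns when the fingers have stopped.
- r.dwell(seconds).
- r.inverse_kinematics(position, orientation): joint angles nearest the present ones, or None.
- r.observe(): the state.
- r.snapshot(name): name is "side" or "top" or "wrist"; returns (picture, depth): 384x512x3 uint8, red, green, blue; 384x512 float32, m along the optical axis (not along the pixel's ray), 0 where there is no reading.
- r.get_calibration(name): a dict with "mtx" (3x3 intrinsics, pixels), "origin" and "orientation" of the camera in the world; the wrist camera has in their place "hand_eye" (4x4, takes a point from camera to tool coordinates, whose origin is the TCP and whose axes are the flange's). Camera axes: x right, y up, looking along -z (the intrinsics and any distortion apply to the point x, -y, -z); pixel columns grow to the right and rows downward; lengths in m; the calibration is good to about 2 mm. A picture is of the moment at which its call begins: read the wrist's pose just before it. get_calibration takes no time and is no camera call.
A pose or a line that the arm cannot do raises r.IKError and nothing moves.
- r.job_done(): hands the job in; it is judged then, once.
Trained networks look in the newest picture that a camera, given by its name, has taken for a name from the list of things; names that differ only in an ending like _2 or _b are one class to them, and where a whole thing is asked for, a point or a joint stands for the part that bears it (a point fixed in the world has none). Each returns a list of dicts, best first, with "conf" (0 to 1); they miss things now and then, are a little off and sometimes report something else, mostly with a low value. They report only what shows in the picture. A call takes as long as a camera call. They do not tell look-alikes from the thing itself.
- r.cut_out(camera, name): "region" (384x512 bool, what is visible of it).
- r.tip_of(camera, name): "location" ([x, y, z] in m, in world coordinates, good to about 4 mm: a listed point, or the origin of a listed thing).
The state is a dict: "time": time; "q": joint angles; "qd": joint speeds; "joint_efforts": joint torques, N m; "position": TCP position; "eef_rot": TCP orientation; "contact_force": force on the tool from outside, world axes, zero at the start; "wrist_torque": the same for the moment, N m; "opening": finger opening in m; "gripper_force": force on a finger pad.
Only numpy, scipy, OpenCV 4.12 (cv2) and the standard library are available. Lean on these libraries where they do the work, as an engineer would, in place of code of your own. Each camera call takes 0.05 s, during which the arm holds its last target. There are 200 camera calls.

## Task

The carriage of the little slab roller has stuck on its rails with dried clay: push it away from the robot until it breaks free and run it fully home against the stop hidden at the far end of the rails, without letting it slam. Then take the locking bar out of the wooden tool caddy and lock the carriage with it: thread the bar from outside the board through the outer lug, the carriage's tongue and the inner lug, right in until its wooden grip is up against the outer lug, and leave it there. Leave the other things on the table where they are.

Things in the scene. Friction and masses are not known exactly. Their poses are not given: they have to be found in the camera images.
- roller_base: the fixed slab roller: plywood board 420 x 280 mm, two aluminium rails along its x, which points away from the robot; z up. Origin on the table under the middle, 10 mm nearer the robot than the board's centre. At the far end of its right (-y) side stands a fork of two steel lugs, outer and inner, 40 mm wide, 10 mm thick, tops 78 mm above the table, each with an 18 mm hole on one line along y, 58 mm above the table.
- carriage (a joint): travel of the roller carriage along the rails, in m, towards the base's +x. It starts at 0 to 0.03; the stop is hidden inside the rails, at 0.14. Dried clay holds it: about 12 N up to about 0.045, then it breaks free and slides with about 2 N; it stays where it is left. Home at the stop, the tongue stands in the fork and all three holes line up.
- push_bar (a point): middle of the carriage's round wooden push bar, 19 mm thick, 180 mm long, level, along the base's y, 128 mm above the table; free from above and behind. Axes as the base's.
- tongue_hole (a point): centre of the 18 mm hole in the carriage's tongue (plate 10 mm thick, 34 mm high), which slides in between the two lugs.
- lock_mouth (a point): centre of the hole in the outer lug, at the lug's outer (-y) face, 58 mm above the table; slightly bell-mouthed. The bar goes in here along the base's +y. The tongue's hole (when home) lies 32 to 42 mm further in, the inner lug's 64 to 74 mm. Nothing stands on the table within 60 mm of this line on the outside.
- lock_inner (a point): centre of the hole in the inner lug (mid-thickness), 69 mm further along the base's +y than lock_mouth.
- caddy: fixed low wooden tool caddy, 62 mm high, 172 mm along its y, reaching from x = -50 to +44 mm about its origin (on the table). The locking bar's flat grip lies sunk in a narrow compartment (55 mm wide) on its +y side, 20 mm below the rim, with no room for fingers round it; the bar's shaft sticks out through a notch in the front (-x) wall. Two trimming tools stick out likewise, the nearer 75 mm to the -y side of the bar.
- bar_shaft (a point): the loose locking bar (0.15 kg, 170 mm long): middle of its round steel shaft, 14 mm thick, 110 mm long, the last 15 mm tapered to a 5 mm nose. Own x points to the nose, z up at the start. It balances about 35 mm in front of the grip. In the caddy the shaft's centre line is 34 mm above the table, and the front 97 mm or so is outside the wall.
- bar_grip (a point): middle of the locking bar's flat wooden grip, 60 mm long, 44 mm wide (bar's y), 16 mm thick (bar's z); 85 mm behind bar_shaft. Its front shoulder is 30 mm ahead of this point. Laid on the table the bar lies level on its grip, centre line 8 mm up. A bare table area of about 180 x 220 mm lies between the caddy and the roller, nearer the robot than the fork.
- bar_tip (a point): end of the locking bar's nose, 55 mm ahead of bar_shaft. With the bar fully in, it is 110 mm past lock_mouth along the base's +y.
- ring_a: bystander: dark steel trimming ring, 64 mm across, 22 mm high, near the robot. Leave it.
- ring_b: bystander: dark steel trimming ring, 54 mm across, 24 mm high, near the robot. Leave it.
- jar: bystander: small brown clay jar, 74 mm across, 88 mm high, beyond the fork. Leave it.
- paddle: bystander: wooden beating paddle, 250 mm long, lying to the right of the caddy. Leave it.
- sprayer: bystander: clear spray bottle with a black trigger head, 76 mm across, 181 mm high, on the right. Leave it.
Things that resemble listed ones, but are neither listed nor needed, are in the scene too. Leave any blue look-alike of the part that bears bar_shaft alone.

How it is judged:
By the outcome, as a careful person would: the job done as asked, in the order asked, and still so for the second after the job is handed in, with the robot touching nothing.
It also fails if it takes over 67 s, if anything falls off the work surface, if the arm or the gripper's body presses on something with over 40 N, if the wrist force passes 120 N, or if a joint passes its speed limit or range.

## Working session

There is one attempt and no reset: what is moved stays moved. The work goes in short steps, each a Python script; the robot and the scene stay as the last script left them, time stands still between calls to the robot, and variables do not carry over. Pictures are saved under pics/ and viewed, at most 10 in all, crops included, and the job is handed in when it is done.

```bash
mkdir -p pics; ls
python3 - <<'E'
from cell import r
import cv2,numpy as np
s=r.observe();print({k:np.round(v,3) for k,v in s.items()})
for c in("top","side"):
    p,d=r.snapshot(c);cv2.imwrite(f"pics/{c}0.png",p[:,:,::-1]);k=r.get_calibration(c);print(c,k)
    for n in["roller_base","push_bar","tongue_hole","lock_mouth","lock_inner","caddy","bar_shaft","bar_grip","bar_tip","ring_a","jar","paddle","sprayer"]:
        print(n,[(np.round(x["location"],3).tolist(),round(x["conf"],2)) for x in r.tip_of(c,n)][:4])
print(r.get_calibration("wrist"),r.observe()["time"])
E
```

```text
pics
{'time': np.float64(0.0), 'q': array([ 1.084,  0.528,  1.434,  0.   ,  1.181, -0.178]), 'qd': array([ 0.001,  0.001, -0.001, -0.001,  0.002,  0.001]), 'joint_efforts': array([-1.0000e-03, -4.4004e+01, -1.7659e+01,  6.3000e-02,  5.8000e-02,
       -0.0000e+00]), 'position': array([0.19 , 0.595, 0.222]), 'eef_rot': array([-0.   ,  0.154,  0.988, -0.001]), 'contact_force': array([-0.222, -0.331,  0.587]), 'wrist_torque': array([0.04 , 0.021, 0.022]), 'gripper_force': np.float64(0.0), 'opening': np.float64(0.087)}
top {'mtx': array([[426.44298225,   0.        , 255.67828586],
       [  0.        , 426.44298225, 190.0551363 ],
       [  0.        ,   0.        ,   1.        ]]), 'origin': array([ 0.35632962, -0.13016492,  1.12575419]), 'orientation': array([ 0.7125731 ,  0.04961101, -0.04981381, -0.69806655])}
roller_base [([0.511, 0.226, 0.004], 0.7), ([0.443, -0.23, 0.001], 0.39)]
push_bar [([0.417, 0.216, 0.13], 0.88), ([0.384, -0.05, 0.001], 0.64)]
tongue_hole [([0.52, 0.125, 0.06], 0.97)]
lock_mouth [([0.646, 0.108, 0.06], 0.96)]
lock_inner [([0.632, 0.174, 0.058], 0.61), ([0.58
[... 1506 characters left out ...]
a [([0.391, -0.2, -0.004], 0.85), ([0.387, -0.049, 0.0], 0.5)]
jar [([0.812, -0.077, -0.002], 0.98)]
paddle [([0.58, -0.491, 0.002], 0.79)]
sprayer [([0.38, -0.522, 0.002], 0.67)]
{'mtx': array([[286.68873942,   0.        , 258.58682751],
       [  0.        , 286.68873942, 192.51132598],
       [  0.        ,   0.        ,   1.        ]]), 'hand_eye': array([[-6.35717532e-04,  9.53274437e-01,  3.02105022e-01,
         8.23314870e-02],
       [ 9.99999522e-01,  3.81488037e-04,  9.00529333e-04,
        -4.89942948e-04],
       [ 7.43202140e-04,  3.02105450e-01, -9.53274223e-01,
        -1.60942224e-01],
       [ 0.00000000e+00,  0.00000000e+00,  0.00000000e+00,
         1.00000000e+00]])} 1.4
```

Run:
```python
import cv2,numpy as np
a=cv2.imread("pics/top0.png");b=cv2.imread("pics/side0.png")
cv2.imwrite("pics/top1.png",cv2.resize(a,(800,600)));cv2.imwrite("pics/side1.png",cv2.resize(b,(800,600)))
```

```text
(no output)
```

View pics/top1.png

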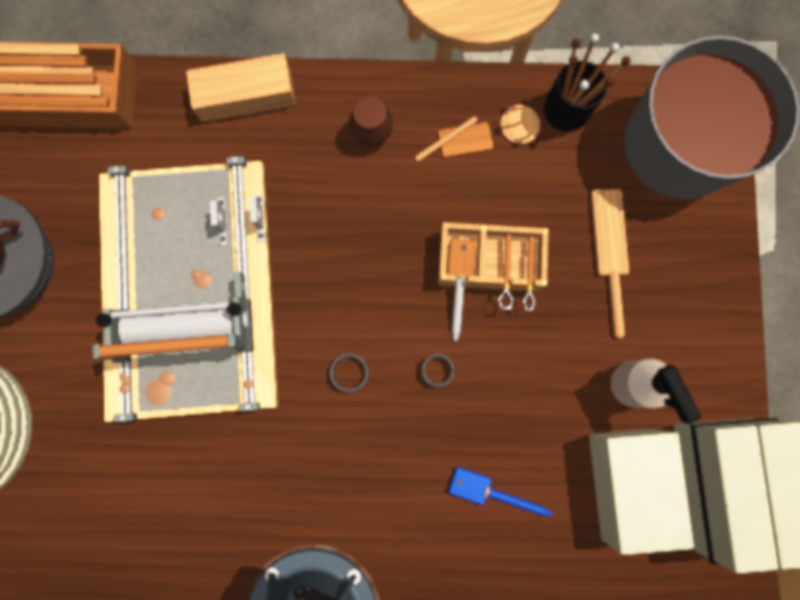

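View pics/side1.png

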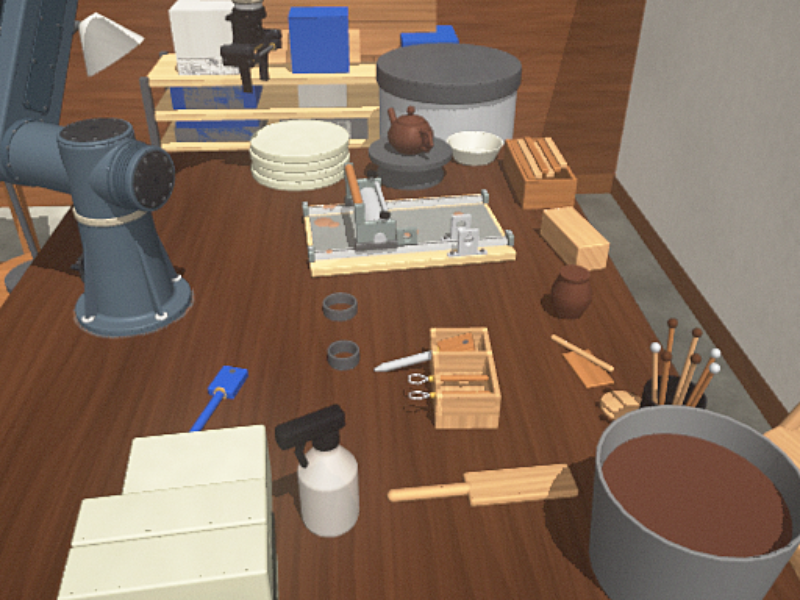

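```bash
cat > h.py <<'E'
from cell import r
import numpy as np, cv2
from scipy.spatial.transform import Rotation as R
def quat(M): q=R.from_matrix(M).as_quat(); return np.r_[q[3],q[:3]]
def down(a):  # tool pointing down, tool x at world angle a
    x=np.array([np.cos(a),np.sin(a),0]);z=np.array([0,0,-1.]);return quat(np.c_[x,np.cross(z,x),z])
def rot(q): return R.from_quat(np.r_[q[1:],q[0]]).as_matrix()
def cam(c,s=None):
    k=r.get_calibration(c)
    if c=="wrist":
        T=np.eye(4);T[:3,:3]=rot(s["eef_rot"]);T[:3,3]=s["position"];T=T@k["hand_eye"];return k["mtx"],T[:3,:3],T[:3,3]
    return k["mtx"],rot(k["orientation"]),np.array(k["origin"])
def rays(uv,c,s=None):
    K,Rm,o=cam(c,s);uv=np.atleast_2d(uv)
    d=np.c_[(uv[:,0]-K[0,2])/K[0,0],-(uv[:,1]-K[1,2])/K[1,1],-np.ones(len(uv))]@Rm.T
    return o,d
def pts(uv,dep,c,s=None): o,d=rays(uv,c,s);return o+d*np.asarray(dep)[:,None]
def onz(uv,z,c,s=None): o,d=rays(uv,c,s);return o+d*((z-o[2])/d[:,2])[:,None]
def f(): s=r.observe();return round(s["time"],2),np.round(s["position"],4),np.round(s["contact_force"],1)
E
python3 - <<'E'
from h import *
e=np.array([[263,162],[275,405],[100,175],[105,420],[105,420],[275,405]])*.64
P=onz(e,.018,"top");print(P.round(3));d=P[0]-P[1];print(np.degrees(np.arctan2(d[1],d[0])));d=P[2]-P[3];print(np.degrees(np.arctan2(d[1],d[0])))
d=P[4]-P[5];print(np.degrees(np.arctan2(d[1],d[0]))-90)
for c in("top","side"):
    p,dep=r.snapshot(c)
    for n in("bar_shaft","push_bar","roller_base"):
      for x in r.cut_out(c,n)[:3]:
        m=cv2.erode(x["region"].astype(np.uint8),np.ones((2,2)))>0
        v,u=np.nonzero(m&(dep>0))
        if len(u)<20: continue
        Q=pts(np.c_[u,v],dep[v,u],c)
        print(c,n,x["conf"],len(u),"med",np.median(Q,0).round(3),"lo",np.percentile(Q,2,0).round(3),"hi",np.percentile(Q,98,0).round(3))
        if n=="bar_shaft":
            for lo in np.arange(.42,.62,.02):
                k=(Q[:,0]>lo)&(Q[:,0]<lo+.02)
                if k.sum()>3: print("  ",lo.round(2),k.sum(),np.median(Q[k],0).round(4),Q[k,2].max().round(4))
E
```

```text
[[0.744 0.112 0.018]
 [0.33  0.072 0.018]
 [0.715 0.391 0.018]
 [0.3   0.348 0.018]
 [0.3   0.348 0.018]
 [0.33  0.072 0.018]]
5.52880809579647
5.896713663170618
6.16111005758637
top bar_shaft 0.95 517 med [ 0.2   -0.26   0.016] lo [ 0.167 -0.367  0.011] hi [ 0.227 -0.222  0.02 ]
top bar_shaft 0.93 538 med [ 0.559 -0.227  0.048] lo [ 0.455 -0.249  0.01 ] hi [ 0.598 -0.21   0.063]
   0.44 18 [ 0.454  -0.2228  0.0108] 0.0167
   0.46 43 [ 0.4683 -0.2243  0.0161] 0.0219
   0.48 37 [ 0.4908 -0.2263  0.0241] 0.0298
   0.5 33 [ 0.5093 -0.2262  0.0303] 0.0357
   0.52 42 [ 0.5297 -0.2276  0.0365] 0.047
   0.54 103 [ 0.553  -0.2292  0.0463] 0.0638
   0.56 136 [ 0.57   -0.2289  0.0516] 0.0606
   0.58 125 [ 0.5898 -0.23    0.0591] 0.0652
top bar_shaft 0.61 16939 med [0.51  0.223 0.025] lo [0.319 0.09  0.018] hi [0.719 0.367 0.136]
   0.42 772 [0.4299 0.1865 0.08  ] 0.1406
   0.44 911 [0.45   0.2102 0.0817] 0.1178
   0.46 842 [0.4692 0.1942 0.0828] 0.1173
   0.48 619 [0.4912 0.2284 0.0252] 0.117
   0.5 820 [0.5101 0.2268 0.0245] 0.0786
   0.52 793 [0.53   0.2284 0.0246] 0.0804
   0.54 794 [0.5502
[... 426 characters left out ...]
-0.216  0.063]
   0.44 5 [ 0.4584 -0.2302  0.0108] 0.0123
   0.46 27 [ 0.4713 -0.2309  0.0138] 0.0212
   0.48 28 [ 0.4906 -0.2321  0.0201] 0.0283
   0.5 30 [ 0.5101 -0.2333  0.027 ] 0.0341
   0.52 21 [ 0.5274 -0.234   0.0332] 0.037
   0.54 23 [ 0.556  -0.2269  0.0471] 0.0501
   0.56 65 [ 0.5709 -0.23    0.0521] 0.0572
   0.58 80 [ 0.5903 -0.236   0.0583] 0.0629
   0.6 10 [ 0.601  -0.2368  0.062 ] 0.0647
side bar_shaft 0.57 407 med [ 0.206 -0.27   0.015] lo [ 0.18  -0.353  0.003] hi [ 0.234 -0.228  0.019]
side push_bar 0.76 1177 med [0.454 0.125 0.083] lo [0.407 0.108 0.043] hi [0.53  0.321 0.139]
side roller_base 0.82 5749 med [0.505 0.157 0.027] lo [0.327 0.077 0.009] hi [0.726 0.339 0.135]
```

```bash
cat >> h.py <<'E'
yaw=np.radians(5.85);bx=np.array([np.cos(yaw),np.sin(yaw),0]);by=np.array([-np.sin(yaw),np.cos(yaw),0])
E
python3 - <<'E'
from h import *
r.command_gripper(0.0)
p=np.array([.4175,.2185,.112])-bx*.05
q=down(yaw+np.pi)
r.reach(p+[0,0,.1],q);r.movel(p,.15);print(f(),r.observe()["opening"])
for i in range(14):
    p=p+bx*.005;r.movel(p,.04);s=f();print(s,np.dot(s[2],bx).round(1))
    if np.dot(s[2],bx)<-25:break
E
```

```text
(5.7, array([0.3681, 0.2138, 0.1123]), array([-0. , -0.1,  0.8])) 0.00044821032046228447
(5.97, array([0.3738, 0.2142, 0.1127]), array([-0.4, -0.6,  0.9])) -0.5
(6.25, array([0.3783, 0.2145, 0.1122]), array([-0.1, -1.6, -0.4])) -0.3
(6.53, array([0.3831, 0.215 , 0.112 ]), array([-0.5,  0.8, -0.3])) -0.4
(6.8, array([0.3881, 0.2155, 0.112 ]), array([-0.2,  0. , -0.8])) -0.2
(7.08, array([0.3931, 0.216 , 0.112 ]), array([ 0.6,  0.6, -0.7])) 0.7
(7.35, array([0.3979, 0.2165, 0.112 ]), array([ 0.1,  0.3, -0. ])) 0.1
(7.62, array([0.3988, 0.2164, 0.1116]), array([-6.2, -0.2,  3.2])) -6.2
(7.9, array([0.4019, 0.2167, 0.1114]), array([-7.4, -0. ,  3.6])) -7.4
(8.18, array([0.4059, 0.217 , 0.1112]), array([-8.2, -0.3,  5.1])) -8.2
(8.45, array([0.4102, 0.2174, 0.1111]), array([-9.8, -0.5,  5.1])) -9.8
(8.72, array([0.4151, 0.2179, 0.1111]), array([-9.9, -0.1,  4.7])) -9.9
(9.0, array([0.4202, 0.2184, 0.1111]), array([-9.5,  0.7,  4.2])) -9.4
(9.28, array([0.432 , 0.22  , 0.1118]), array([-2.9,  0.1, -2.1])) -2.9
(9.55, array([0.4387, 0.2207, 0.1122]), array([-0.3,  0.1,  0.1])) -0.3
```

Run:
```python
from h import *
p=r.observe()["position"].copy();p[2]=.112
p=p+bx*.055;r.movel(p,.035);print(f())
for i in range(16):
    p=p+bx*.003;r.movel(p,.02);s=f();print(s,np.dot(s[2],bx).round(1))
    if np.dot(s[2],bx)<-9:break
```

```text
(11.31, array([0.4935, 0.2264, 0.112 ]), array([-1. ,  0.6, -0.6]))
(11.61, array([0.4968, 0.2267, 0.112 ]), array([-1.4,  0.7, -0. ])) -1.3
(11.91, array([0.4999, 0.2269, 0.1119]), array([-0.1,  1. ,  0.3])) 0.0
(12.21, array([0.5028, 0.2272, 0.112 ]), array([-0.9,  0.2, -0.7])) -0.9
(12.51, array([0.5058, 0.2276, 0.112 ]), array([-0.5,  0.2, -0.3])) -0.5
(12.81, array([0.5088, 0.2279, 0.112 ]), array([-0.7, -0.3, -0.5])) -0.7
(13.11, array([0.5118, 0.2282, 0.112 ]), array([-0.8, -1.2,  0. ])) -0.9
(13.41, array([0.5148, 0.2285, 0.112 ]), array([-0.1,  0.1, -0.4])) -0.1
(13.71, array([0.5174, 0.2288, 0.112 ]), array([-0.8, -0.6,  1.2])) -0.9
(14.01, array([0.5175, 0.2288, 0.1119]), array([-6.8,  0.9,  5.8])) -6.7
(14.31, array([0.5176, 0.2287, 0.1117]), array([-11.3,  -1.6,   8.4])) -11.4
```

Run:
```python
from h import *
p=r.observe()["position"].copy()
r.movel(p-bx*.03,.1);p=r.observe()["position"];p[2]=.24;r.movel(p,.25)
q=down(yaw-np.pi/2)
for i,P in enumerate(([.645,.05,.26],[.61,.0,.22])):
    r.reach(P,q);s=r.observe();pic,dep=r.snapshot("wrist");cv2.imwrite(f"pics/w{i}.png",pic[:,:,::-1])
    for n in("lock_mouth","tongue_hole","lock_inner"):
        print(n,[(np.round(x["location"],4).tolist(),round(x["conf"],2)) for x in r.tip_of("wrist",n)][:2])
    if i==0: r.command_gripper(0.087)
print(s["q"].round(2),f())
r.snapshot("top")
for n in("lock_mouth","tongue_hole","lock_inner","push_bar"):
    print(n,[(np.round(x["location"],4).tolist(),round(x["conf"],2)) for x in r.tip_of("top",n)][:2])
np.save("s1.npy",s,allow_pickle=True);np.save("d1.npy",dep)
```

```text
Traceback (most recent call last):
cell.IKError: the arm cannot take that pose within its joint ranges
```

Run:
```python
from h import *
print(f(),r.observe()["q"].round(2))
for P in([.645,.05,.26],[.61,.0,.22],[.645,.07,.06],[.65,-.05,.06],[.55,-.15,.02],[.51,-.225,.05]):
    o=[]
    for a in range(-180,180,30):
        j=r.inverse_kinematics(P,down(yaw+np.radians(a)));o.append((a,None if j is None else j.round(2).tolist()[5]))
    print(P,o)
```

```text
(15.48, array([0.4892, 0.2258, 0.2394]), array([-1. , -1.1, -0.3])) [ 0.22  0.39  1.63 -0.    1.12 -1.45]
[0.645, 0.05, 0.26] [(-180, -1.77), (-150, -2.29), (-120, -2.82), (-90, None), (-60, 2.42), (-30, 1.9), (0, 1.37), (30, 0.85), (60, 0.33), (90, -0.2), (120, -0.72), (150, -1.24)]
[0.61, 0.0, 0.22] [(-180, -1.86), (-150, -2.38), (-120, None), (-90, None), (-60, 2.33), (-30, 1.81), (0, 1.29), (30, 0.76), (60, 0.24), (90, -0.29), (120, -0.81), (150, -1.33)]
[0.645, 0.07, 0.06] [(-180, -1.74), (-150, -2.26), (-120, -2.78), (-90, None), (-60, 2.45), (-30, 1.93), (0, 1.4), (30, 0.88), (60, 0.36), (90, -0.17), (120, -0.69), (150, -1.21)]
[0.65, -0.05, 0.06] [(-180, -1.92), (-150, -2.44), (-120, None), (-90, 2.79), (-60, 2.27), (-30, 1.74), (0, 1.22), (30, 0.7), (60, 0.17), (90, -0.35), (120, -0.87), (150, -1.4)]
[0.55, -0.15, 0.02] [(-180, -2.14), (-150, -2.66), (-120, None), (-90, 2.58), (-60, 2.05), (-30, 1.53), (0, 1.01), (30, 0.48), (60, -0.04), (90, -0.56), (120, -1.09), (150, -1.61)]
[0.51, -0.225, 0.05] [(-180, -2.29), (-150, -2.81), (-120, None), (-90, 2.42), (-60, 1.9), (-30, 1.38), (0, 0.85), (30, 0.33), (60, -0.19), (90, -0.72), (120, -1.24), (150, -1.77)]
```

Run:
```python
from h import *
q=down(yaw+np.pi/2)
r.reach([.645,.05,.20],q);r.dwell(.2);s=r.observe();pic,dep=r.snapshot("wrist");cv2.imwrite("pics/w0.png",pic[:,:,::-1])
for n in("lock_mouth","tongue_hole","lock_inner"):
    print(n,[(np.round(x["location"],4).tolist(),round(x["conf"],2)) for x in r.tip_of("wrist",n)][:2])
r.command_gripper(0.06);print(f())
r.snapshot("top")
for n in("lock_mouth","tongue_hole","lock_inner","push_bar"):
    print(n,[(np.round(x["location"],4).tolist(),round(x["conf"],2)) for x in r.tip_of("top",n)][:2])
v,u=np.nonzero(dep>0);Q=pts(np.c_[u,v],dep[v,u],"wrist",s)
k=(Q[:,2]>.073)&(Q[:,2]<.083)&(Q[:,0]>.6)&(Q[:,0]<.70)&(Q[:,1]>.08)&(Q[:,1]<.21);T=Q[k]
b=np.c_[T@bx,T@by];np.save("lug.npy",np.c_[b,T[:,2]])
h,e=np.histogram(b[:,1],np.arange(.0,.16,.004))
for i in np.nonzero(h)[0]:
    m=(b[:,1]>=e[i])&(b[:,1]<e[i+1]);print(e[i].round(3),h[i],b[m,0].min().round(4),b[m,0].max().round(4),np.median(T[m,2]).round(4))
```

```text
lock_mouth [([0.644, 0.1062, 0.0577], 0.86), ([0.812, -0.0769, 0.0025], 0.35)]
tongue_hole [([0.6438, 0.1454, 0.059], 0.62)]
lock_inner [([0.6384, 0.1744, 0.0608], 0.68)]
(18.21, array([0.645, 0.05 , 0.2  ]), array([-0.1, -0.3, -0.1]))
lock_mouth [([0.582, -0.4892, 0.0018], 0.23)]
tongue_hole [([0.3937, -0.1957, -0.0], 0.65), ([0.5132, 0.2283, 0.0053], 0.63)]
lock_inner []
push_bar []
0.036 82 0.6337 0.6729 0.0767
0.04 166 0.6338 0.6728 0.0767
0.044 201 0.6338 0.6727 0.0768
0.068 133 0.6163 0.6741 0.0741
0.072 149 0.6294 0.674 0.0739
0.076 189 0.629 0.6738 0.0739
0.084 3 0.6123 0.6131 0.0764
0.088 4 0.6124 0.6126 0.0782
0.1 132 0.6337 0.6728 0.0767
0.104 220 0.6337 0.6728 0.0767
0.108 219 0.6338 0.6727 0.0767
```

View pics/w0.png

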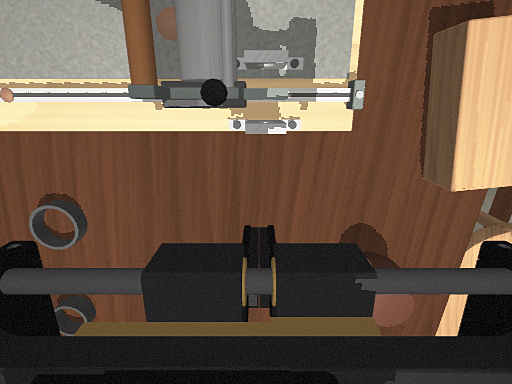

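Run:
```python
from h import *
r.command_gripper(.087)
r.reach([.53,-.227,.21],down(np.radians(177.3)));r.dwell(.2);s=r.observe();pic,dep=r.snapshot("wrist")
cv2.imwrite("pics/w2.png",pic[:,:,::-1]);print(f(),s["q"].round(2))
for n in("bar_shaft","bar_tip","bar_grip"):
    print(n,[(np.round(x["location"],4).tolist(),round(x["conf"],2)) for x in r.tip_of("wrist",n)][:2])
for x in r.cut_out("wrist","bar_shaft")[:1]:
    m=cv2.erode(x["region"].astype(np.uint8),np.ones((3,3)))>0
    v,u=np.nonzero(m&(dep>0));Q=pts(np.c_[u,v],dep[v,u],"wrist",s);print(len(Q),x["conf"])
    for lo in np.arange(.43,.63,.015):
        k=(Q[:,0]>lo)&(Q[:,0]<lo+.015)
        if k.sum()>5: A=Q[k];t=A[A[:,2]>A[:,2].max()-.006];print(lo.round(3),k.sum(),A[:,:2].mean(0).round(4),"y",A[:,1].min().round(4),A[:,1].max().round(4),np.percentile(A[:,2],95).round(4),np.median(A[:,2]).round(4))
v,u=np.nonzero(dep>0);Q=pts(np.c_[u,v],dep[v,u],"wrist",s);k=(Q[:,2]>.055)&(Q[:,2]<.07)&(Q[:,0]<.6)&(Q[:,0]>.5)&(abs(Q[:,1]+.25)<.05)
print("wall x",np.percentile(Q[k,0],[1,5]).round(4))
```

```text
(21.16, array([ 0.5302, -0.2266,  0.21  ]), array([-0.4, -0.4, -0.5])) [-0.6   0.48  1.57  0.    1.09 -2.12]
bar_shaft [([0.4927, -0.2273, 0.0156], 0.81)]
bar_tip [([0.4472, -0.2264, 0.0013], 0.8), ([0.4923, -0.2271, 0.0148], 0.71)]
bar_grip [([0.4482, -0.2243, -0.0006], 0.71), ([0.5771, -0.226, 0.0438], 0.7)]
2344 0.67
0.445 56 [ 0.4555 -0.2262] y -0.2311 -0.2214 0.0123 0.0093
0.46 119 [ 0.4677 -0.2264] y -0.2318 -0.2207 0.0172 0.0146
0.475 117 [ 0.4824 -0.2273] y -0.2325 -0.2209 0.0222 0.0194
0.49 118 [ 0.4974 -0.228 ] y -0.2332 -0.2229 0.0271 0.0244
0.505 115 [ 0.5123 -0.2288] y -0.2339 -0.2236 0.032 0.0293
0.52 121 [ 0.5274 -0.2294] y -0.2345 -0.2243 0.0379 0.0346
0.535 130 [ 0.5432 -0.2302] y -0.2364 -0.2244 0.0463 0.0398
0.55 385 [ 0.5584 -0.232 ] y -0.2523 -0.2116 0.0491 0.0467
0.565 453 [ 0.5724 -0.2322] y -0.2522 -0.212 0.054 0.0513
0.58 462 [ 0.5876 -0.232 ] y -0.2529 -0.2116 0.059 0.0563
0.595 268 [ 0.5994 -0.2321] y -0.2533 -0.2123 0.0624 0.0603
wall x [0.5365 0.5379]
```

View pics/w2.png

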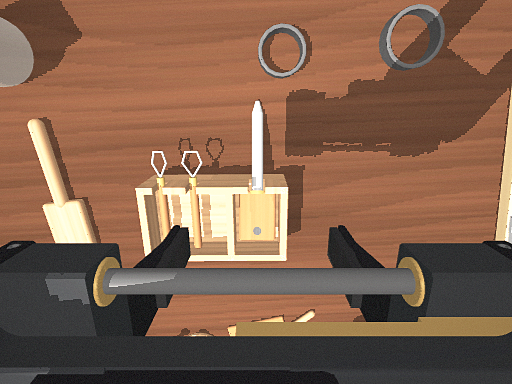

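Run:
```python
from h import *
a=np.radians(177.1);t=np.radians(18.5)
x=np.array([np.cos(a)*np.cos(t),np.sin(a)*np.cos(t),-np.sin(t)]);y=np.cross([0,0,-1],x);y/=np.linalg.norm(y);z=np.cross(x,y)
q=quat(np.c_[x,y,z]);c=np.array([.5095,-.2283,.0237]);p=c+.008*z
r.command_gripper(.05)
r.reach(p-.06*z,q);r.movel(p,.12);print(f())
r.command_gripper(0,40);s=r.observe();print(f(),s["opening"],s["gripper_force"])
r.movel(p+[0,0,.012],.05);print(f());r.movel(p+[0,0,.11],.15);s=r.observe();print(f(),s["opening"],s["wrist_torque"].round(2))
r.reach([.56,-.05,.10],down(yaw+np.pi/2));s=r.observe();print(f(),s["opening"],s["wrist_torque"].round(2))
pic,d=r.snapshot("side");cv2.imwrite("pics/s3.png",cv2.resize(pic[150:300,150:350,::-1],(800,600)))
```

```text
Traceback (most recent call last):
cell.IKError: the arm cannot follow that straight line within its joint ranges
```

Run:
```python
from h import *
print(f(),r.observe()["q"].round(2))
a=np.radians(177.1)
for td in (0,6,10,14,18.5):
  t=np.radians(td)
  x=np.array([np.cos(a)*np.cos(t),np.sin(a)*np.cos(t),-np.sin(t)]);y=np.cross([0,0,-1],x);y/=np.linalg.norm(y);z=np.cross(x,y)
  for h in(0,.06,.11):
    j=r.inverse_kinematics(np.array([.512,-.2283,.0161])+[0,0,h],quat(np.c_[x,y,z]));print(td,h,None if j is None else j.round(2))
```

```text
(22.99, array([ 0.4942, -0.2284,  0.0735]), array([-0.2, -0.5, -0.6])) [-0.76  0.61  1.99  0.63  0.36 -2.85]
0 0 [-0.62  0.76  1.74 -0.    0.65 -2.14]
0 0.06 [-0.62  0.65  1.71 -0.    0.77 -2.14]
0 0.11 [-0.62  0.57  1.68 -0.    0.88 -2.14]
6 0 [-0.65  0.74  1.81  0.12  0.51 -2.28]
6 0.06 [-0.65  0.63  1.79  0.1   0.64 -2.25]
6 0.11 [-0.65  0.55  1.76  0.09  0.75 -2.23]
10 0 [-0.68  0.73  1.86  0.25  0.42 -2.42]
10 0.06 [-0.68  0.62  1.84  0.2   0.55 -2.36]
10 0.11 [-0.68  0.53  1.81  0.17  0.67 -2.32]
14 0 [-0.7   0.73  1.91  0.46  0.33 -2.65]
14 0.06 [-0.7   0.61  1.89  0.33  0.46 -2.51]
14 0.11 [-0.7   0.52  1.86  0.27  0.58 -2.43]
18.5 0 None
18.5 0.06 [-0.73  0.61  1.95  0.56  0.38 -2.75]
18.5 0.11 [-0.73  0.51  1.92  0.43  0.5  -2.61]
```

```bash
cat >> h.py <<'E'
def tilt(a,td):  # tool x at world angle a, nose down by td degrees
    t=np.radians(td);x=np.array([np.cos(a)*np.cos(t),np.sin(a)*np.cos(t),-np.sin(t)])
    y=np.cross([0,0,-1],x);y/=np.linalg.norm(y);z=np.cross(x,y);return quat(np.c_[x,y,z]),z
E
python3 - <<'E'
from h import *
q,z=tilt(np.radians(177.1),10);c=np.array([.5095,-.2283,.0237]);p=c+.007*z
q2,z2=tilt(yaw+np.pi/2,-8.5)
print(r.inverse_kinematics([.56,-.05,.1],q2),r.inverse_kinematics([.56,-.05,.005],q2))
r.reach(p-.05*z,q);r.movel(p,.12);print(f())
r.command_gripper(0,40);s=r.observe();print(f(),s["opening"],s["gripper_force"])
r.movel(p+[0,0,.012],.05);print(f());r.movel(p+[0,0,.11],.15);s=r.observe();print(f(),s["opening"],s["wrist_torque"].round(2))
r.reach([.56,-.05,.10],q2);s=r.observe();print(f(),s["opening"],s["wrist_torque"].round(2))
pic,d=r.snapshot("side");cv2.imwrite("pics/s3.png",cv2.resize(pic[150:300,150:350,::-1],(800,600)))
E
```

```text
[-0.36166615  0.63098781  1.6727523   0.16803957  0.91148624 -0.57174587] [-0.36166615  0.78864486  1.70736483  0.20128596  0.72244002 -0.62009876]
(24.07, array([ 0.5104, -0.2283,  0.0167]), array([-0.4, -0.6,  0.1]))
(24.8, array([ 0.5107, -0.2284,  0.0169]), array([-0.1, -0.2,  0.2])) 0.012665264469107833 39.99725639820099
(25.19, array([ 0.5109, -0.2285,  0.0293]), array([ 0.2, -0.1, -1.2]))
(25.99, array([ 0.5101, -0.2279,  0.1262]), array([ 0.4,  0.2, -1.2])) 0.012591465454532868 [-0.02  0.17 -0.03]
(27.53, array([ 0.5598, -0.0502,  0.0996]), array([ 0.1, -0.6, -1.4])) 0.012824351500097995 [-0.22  0.02 -0.05]
```

View pics/s3.png

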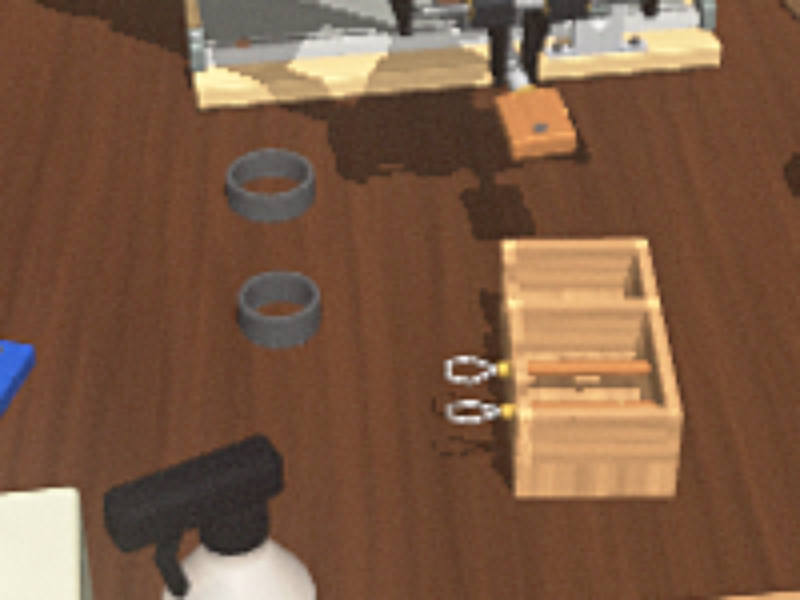

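Run:
```python
from h import *
for c in("side","top"):
    p,d=r.snapshot(c)
    hsv=cv2.cvtColor(p,cv2.COLOR_RGB2HSV);v,u=np.nonzero((hsv[:,:,1]>120)&(d>0));Q=pts(np.c_[u,v],d[v,u],c)
    k=(abs(Q[:,0]-.56)<.06)&(Q[:,1]<-.07)&(Q[:,1]>-.19)&(Q[:,2]>.06)&(Q[:,2]<.16);A=Q[k]
    if len(A)<20: print(c,len(A));continue
    A=np.c_[A@bx,A@by,A[:,2]];M=np.c_[A[:,:2]-A[:,:2].mean(0),np.ones(len(A))]
    z=A[:,2];
    for _ in range(4):
        co=np.linalg.lstsq(M,z,rcond=None)[0];g=abs(M@co-z)<.004;co=np.linalg.lstsq(M[g],z[g],rcond=None)[0]
    print(c,len(A),g.sum(),"slopes(bx,by) deg",np.degrees(np.arctan(co[:2])).round(1),co[2].round(4),A[g].min(0).round(3),A[g].max(0).round(3))
```

```text
side 276 201 slopes(bx,by) deg [4.9 4.6] 0.1124 [ 0.528 -0.214  0.104] [ 0.572 -0.151  0.119]
top 143 132 slopes(bx,by) deg [3.9 1.1] 0.1128 [ 0.527 -0.209  0.108] [ 0.571 -0.162  0.117]
```

Run:
```python
from h import *
s=r.observe();p=s["position"].copy();q2,z2=tilt(yaw+np.pi/2,-8.5)
r.movel([p[0],p[1],.012],.1);r.movel([p[0],p[1],.0055],.02);print(f())
r.command_gripper(.04);r.movel(np.array([p[0],p[1],.0055])-z2*.06,.15)
q=down(yaw+np.pi/2);g=bx*.55+by*-.21;r.reach([g[0],g[1],.17],q);r.dwell(.15);s=r.observe();pic,d=r.snapshot("wrist");cv2.imwrite("pics/w4.png",pic[:,:,::-1]);print(f())
for n in("bar_shaft","bar_tip","bar_grip"):
    print(n,[(np.round(x["location"],4).tolist(),round(x["conf"],2)) for x in r.tip_of("wrist",n)][:2])
v,u=np.nonzero(d>0);Q=pts(np.c_[u,v],d[v,u],"wrist",s);B=np.c_[Q@bx,Q@by,Q[:,2]]
k=(B[:,2]>.006)&(B[:,2]<.03)&(abs(B[:,0]-.55)<.06)&(B[:,1]>-.25)&(B[:,1]<.03);A=B[k]
for lo in np.arange(-.25,.03,.015):
    m=(A[:,1]>=lo)&(A[:,1]<lo+.015)
    if m.sum()>3:print(lo.round(3),m.sum(),A[m].min(0).round(4),A[m].max(0).round(4),np.median(A[m],0).round(4))
```

```text
(29.19, array([ 0.5599, -0.0504,  0.0055]), array([ 0.1,  0.2, -1.3]))
(31.33, array([ 0.5671, -0.1513,  0.1677]), array([-0.4,  0.1,  0.1]))
bar_shaft [([0.5511, -0.0368, 0.0038], 0.64)]
bar_tip [([0.5574, 0.0172, 0.0057], 0.91)]
bar_grip [([0.5656, -0.119, 0.0049], 0.9)]
-0.25 27 [ 0.5177 -0.25    0.0063] [ 0.5263 -0.2492  0.0299] [ 0.5196 -0.2496  0.0184]
-0.22 197 [ 0.532  -0.2116  0.0118] [ 0.5751 -0.205   0.0171] [ 0.5535 -0.2083  0.015 ]
-0.205 524 [ 0.5321 -0.205   0.0128] [ 0.575  -0.19    0.0173] [ 0.5535 -0.1972  0.0153]
-0.19 523 [ 0.5311 -0.19    0.0111] [ 0.5746 -0.1751  0.0172] [ 0.5533 -0.1823  0.0151]
-0.175 558 [ 0.5313 -0.1748  0.0118] [ 0.5742 -0.1603  0.0175] [ 0.5533 -0.1675  0.015 ]
-0.16 401 [ 0.5316 -0.1596  0.006 ] [ 0.5739 -0.145   0.0192] [ 0.5532 -0.1543  0.0145]
-0.145 191 [ 0.5468 -0.145   0.006 ] [ 0.5598 -0.1305  0.015 ] [ 0.5532 -0.1376  0.0127]
-0.13 198 [ 0.5457 -0.1296  0.0062] [ 0.5596 -0.1154  0.0148] [ 0.5531 -0.1225  0.0123]
-0.115 216 [ 0.5457 -0.1146  0.0062] [ 0.5595 -0.1     0.0151] [ 0.5525 -0.1076  0.0122]
-0.1 222 [ 0.5458 -0.1     0.0067] [ 0.5593 -0.085   0.0151] [ 0.5525 -0.0925  0.0118]
-0.085 229 [ 0.5458 -0.085   0.0068] [ 0.5591 -0.07    0.0146] [ 0.5519 -0.0775  0.0116]
-0.07 232 [ 0.5459 -0.0699  0.0063] [ 0.559  -0.055   0.0143] [ 0.5528 -0.0625  0.0113]
-0.055 120 [ 0.5469 -0.0548  0.0061] [ 0.5578 -0.0419  0.012 ] [ 0.5518 -0.0499  0.0093]
```

View pics/w4.png

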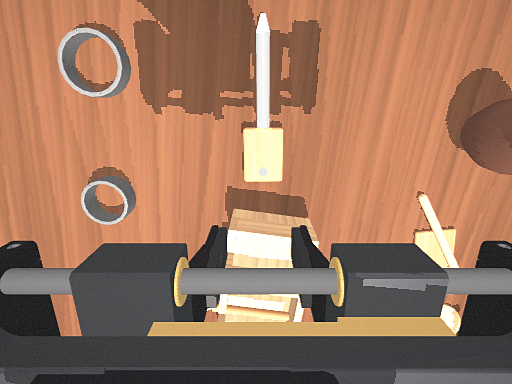

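Run:
```python
from h import *
q=down(yaw+np.pi/2)
def W(b,l,z): return bx*b+by*l+np.array([0,0,z])
r.command_gripper(.07);r.reach(W(.5533,-.1815,.06),q);r.movel(W(.5533,-.1815,.0025),.1);print(f())
r.command_gripper(0,60);s=r.observe();print(f(),s["opening"],s["gripper_force"])
r.movel(W(.5533,-.1815,.07),.15);r.reach(W(.6533,-.1325,.0525),q);r.dwell(.3);s=r.observe();print(f(),s["opening"],(s["position"]@bx).round(4),(s["position"]@by).round(4))
pic,d=r.snapshot("wrist");cv2.imwrite("pics/w5.png",pic[:,:,::-1])
v,u=np.nonzero(d>0);Q=pts(np.c_[u,v],d[v,u],"wrist",s);B=np.c_[Q@bx,Q@by,Q[:,2]]
k=(B[:,2]>.035)&(B[:,2]<.09)&(abs(B[:,0]-.6533)<.03)&(B[:,1]>-.2)&(B[:,1]<.13);A=B[k]
for lo in np.arange(-.2,.13,.015):
    m=(A[:,1]>=lo)&(A[:,1]<lo+.015)
    if m.sum()>3:print(lo.round(3),m.sum(),A[m].min(0).round(4),A[m].max(0).round(4),np.median(A[m],0).round(4),np.percentile(A[m,2],95).round(4))
```

```text
(33.54, array([ 0.5695, -0.1245,  0.003 ]), array([0.4, 0.4, 0.4]))
(34.12, array([ 0.569 , -0.1242,  0.0027]), array([-0.6,  0.9,  2.2])) 0.04280515625006321 59.9366819858551
(35.55, array([ 0.6626, -0.066 ,  0.0525]), array([ 0.2,  0.6, -1.4])) 0.043418923855208624 0.6525 -0.1332
-0.155 503 [ 0.6312 -0.1452  0.0623] [ 0.675  -0.14    0.0693] [ 0.6539 -0.1421  0.065 ] 0.066
-0.14 2050 [ 0.6263 -0.14    0.0501] [ 0.6794 -0.125   0.089 ] [ 0.6533 -0.1319  0.065 ] 0.0778
-0.125 2854 [ 0.6233 -0.125   0.0504] [ 0.6833 -0.11    0.09  ] [ 0.6528 -0.1214  0.0647] 0.0856
-0.11 1623 [ 0.6307 -0.11    0.0489] [ 0.6743 -0.095   0.0689] [ 0.6528 -0.1039  0.0636] 0.0668
-0.095 665 [ 0.6455 -0.095   0.0568] [ 0.659  -0.08    0.0648] [ 0.6523 -0.0872  0.0622] 0.0638
-0.08 714 [ 0.6453 -0.08    0.0559] [ 0.6589 -0.0651  0.0649] [ 0.6524 -0.0724  0.0619] 0.0634
-0.065 799 [ 0.6454 -0.065   0.0558] [ 0.6588 -0.05    0.0639] [ 0.6524 -0.0573  0.0617] 0.0633
-0.05 857 [ 0.6451 -0.05    0.0557] [ 0.6587 -0.035   0.0644] [ 0.652  -0.0423  0.0613] 0.063
-0.035 946 [ 0.6449 -0.035   0.0549] [ 0.6585 -0.02    0.0641] [ 0.652  -0.0273  0.0611] 0.0628
-0.02 950 [ 0.6448 -0.02    0.0544] [ 0.6584 -0.005   0.0638] [ 0.6517 -0.0129  0.0608] 0.0625
```

View pics/w5.png

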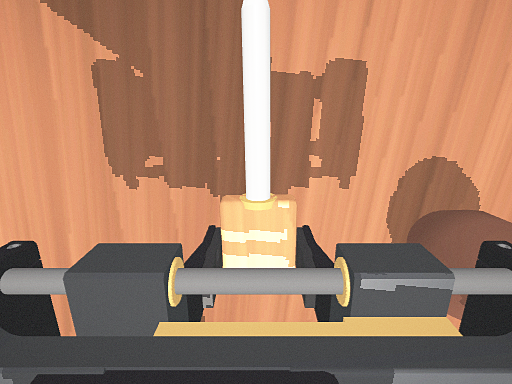

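```bash
cat > ins.py <<'E'
from h import *
import sys
q,_=tilt(yaw+np.pi/2-.007,-.8)
def W(b,l,z): return bx*b+by*l+np.array([0,0,z])
def ins(l0,l1,step,v,lim=15,b=.6533,z=.0525):
    l=l0
    while l<l1-1e-6:
        l=min(l+step,l1);r.movel(W(b,l,z),v,q);s=r.observe();F=s["contact_force"];P=s["position"]
        print(round(s["time"],2),round(l,4),(P@bx).round(4),(P@by).round(4),P[2].round(4),"F",(F@bx).round(1),(F@by).round(1),F[2].round(1))
        if F@by<-lim or abs(F@bx)>15 or abs(F[2])>15: print("STOP");break
E
python3 - <<'E'
from ins import *
r.movel(W(.6533,-.1325,.0525),.05,q);print(f())
ins(-.1325,-.05,.01,.06)
E
```

```text
(35.85, array([ 0.6635, -0.0658,  0.0528]), array([ 0.8, -0.5, -2.3]))
36.17 -0.1225 0.6532 -0.1216 0.0525 F -0.3 -0.7 -1.3
36.48 -0.1125 0.6532 -0.1118 0.0525 F -0.1 -0.1 -0.7
36.8 -0.1025 0.6532 -0.1019 0.0525 F -0.2 0.0 -0.9
37.12 -0.0925 0.6532 -0.092 0.0525 F -0.1 0.2 -1.7
37.43 -0.0825 0.6532 -0.0819 0.0525 F -0.5 0.1 -1.8
37.75 -0.0725 0.6532 -0.072 0.0525 F -0.1 -1.0 -1.3
38.07 -0.0625 0.6532 -0.062 0.0525 F -0.3 -0.5 -2.4
38.38 -0.0525 0.6532 -0.052 0.0525 F 0.6 -0.1 -1.9
38.63 -0.05 0.6533 -0.05 0.0525 F -0.4 -0.3 -2.5
```

Run:
```python
from ins import *
ins(-.05,.002,.013,.06)
ins(.002,.016,.002,.02,6)
pic,d=r.snapshot("side");cv2.imwrite("pics/s6.png",cv2.resize(pic[110:185,220:320,::-1],(800,600)))
```

```text
39.0 -0.037 0.6532 -0.0363 0.0525 F 0.9 -0.4 -1.9
39.37 -0.024 0.6532 -0.0234 0.0525 F -0.5 0.4 -1.4
39.73 -0.011 0.6532 -0.0105 0.0525 F -0.6 0.2 -1.7
40.1 0.002 0.6532 0.0025 0.0525 F -0.1 -0.0 0.1
40.35 0.004 0.6533 0.004 0.0525 F 0.1 -0.4 -1.5
40.6 0.006 0.6532 0.006 0.0525 F -0.1 0.7 -0.5
40.85 0.008 0.6534 0.008 0.0525 F 0.3 -0.6 -0.3
41.1 0.01 0.6534 0.0081 0.0526 F -0.8 -5.9 -2.2
41.35 0.012 0.6534 0.0081 0.0527 F -0.8 -11.0 -1.3
STOP
```

View pics/s6.png

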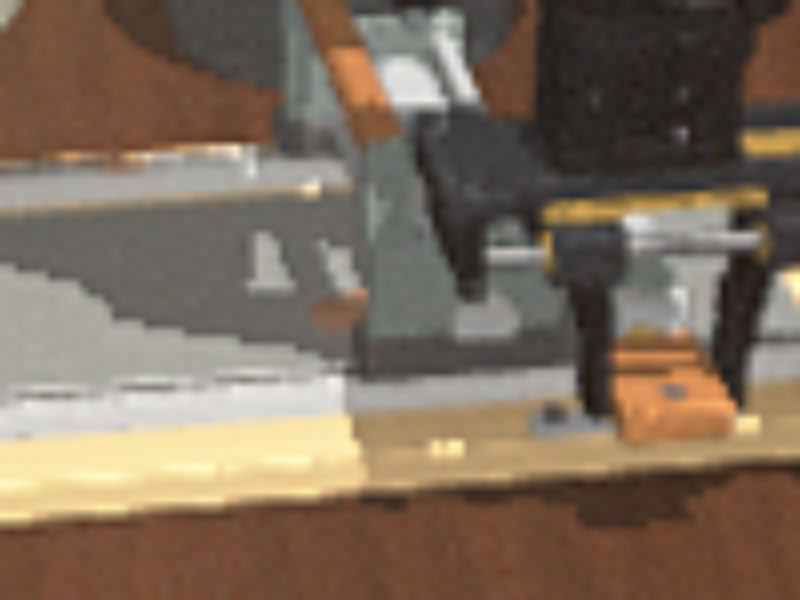

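Run:
```python
from ins import *
r.movel(W(.6533,.0085,.0525),.02,q);r.command_gripper(.065);print(f())
r.movel(W(.6533,.0,.0525),.05,q);r.movel(W(.6533,.0,.16),.12,q)
r.reach(W(.63,-.08,.24),down(yaw+np.pi/2));r.dwell(.2);s=r.observe();print(f())
pic,d=r.snapshot("wrist");cv2.imwrite("pics/w7.png",cv2.resize(pic[0:230,110:410,::-1],(780,598)))
v,u=np.nonzero(d>0);Q=pts(np.c_[u,v],d[v,u],"wrist",s);B=np.c_[Q@bx,Q@by,Q[:,2]]
k=(B[:,2]>.055)&(B[:,2]<.072)&(abs(B[:,0]-.6533)<.025)&(B[:,1]>-.05)&(B[:,1]<.037);A=B[k];print(len(A),A.min(0).round(3),A.max(0).round(3),np.median(A,0).round(4))
for n in("bar_grip","lock_mouth","bar_tip"): print(n,[(np.round(x["location"],4).tolist(),round(x["conf"],2)) for x in r.tip_of("wrist",n)][:2])
```

```text
(42.42, array([0.6491, 0.0751, 0.0525]), array([ 0.5, -0.1,  0. ]))
(44.52, array([ 0.6338, -0.0137,  0.2377]), array([-0.2, -0.2,  0.2]))
2207 [ 0.632 -0.022  0.058] [0.676 0.037 0.067] [0.6533 0.0083 0.0626]
bar_grip [([0.6477, 0.076, 0.0527], 0.65), ([0.6477, 0.1072, 0.0584], 0.18)]
lock_mouth [([0.6407, 0.1068, 0.0561], 0.89)]
bar_tip [([0.5902, -0.2802, 0.0038], 0.32)]
```

View pics/w7.png

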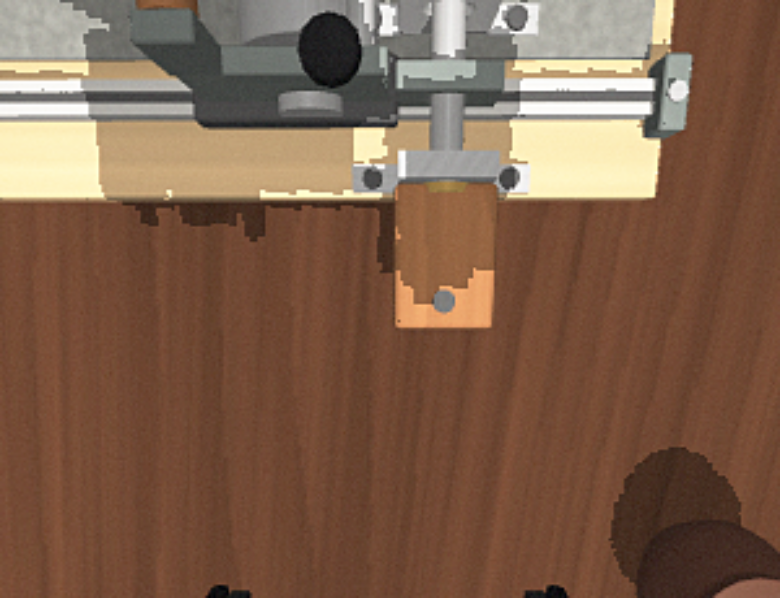

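The picture shows the shaft running through the outer lug, tongue and inner lug (column about 445, rows 0–150). The grip is flush against the outer lug at about (445, 185), so it is done.

```bash
python3 -c "
from cell import r
print(r.job_done(),r.observe()['time'])"
```

```text
the job is handed in; nothing more can be done
the job is handed in; nothing more can be done
```

The carriage is home against its stop and locked: the bar runs through both lugs and the tongue with its grip seated against the outer lug, and the job was handed in at about 45 s of the 67 s allowed.

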